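# Pin a sliding coupling and hold the pin for the washer

## Task

Push the coupling's sliding tongue fully home, so that its eye lies under the upper bushing, then lift the long pin out of the rack by its grip and thread it down through the upper bushing and on through the tongue's eye. Finish while still holding the pin there, still and upright, its point sticking out below the tongue and its collar held clear of the upper bushing by about 15 mm so that a mate can slip a washer under it: do not lower it to rest and do not let go. Leave the short pin, the rack, the wrench, the loose washer and the blue bin as they are.

Things in the scene. Friction and masses are not known exactly. Their poses are not given: they have to be found in the camera images.
- coupling: Fixed steel coupling bolted to the bench. Origin on the bushing axis at bench level (z up); its x axis is the way the tongue slides home. Base plate 220 x 90 x 10 mm, from x = -160 to +60 mm. A grey post at x = 38 to 50 mm carries a grey ear 75 (x = -25 to 50) x 60 mm, z = 104 to 120 mm, holding the upper brass bushing.
- upper_bushing (a point): Centre of the mouth (top face) of the fixed upper brass bushing: vertical bore 15 mm, outside 28 mm, 22 mm long, its top 124 mm above the bench, the highest part of the fork. No chamfer; the pin's point has the taper.
- tongue (a joint): Slide of the aluminium tongue along the coupling's +x, in m: 0 fully drawn out, 0.055 fully home against its stop (eye then exactly under the upper bushing). Stiff: about 3 N to move, and it stays where it is left.
- tongue_eye (a point): Centre of the top of the brass bushing in the tongue's eye: vertical bore 15 mm, 19 mm long, its top 67 mm and its underside 48 mm above the bench. Below it is open air down to the base plate, 10 mm above the bench.
- tab_top (a point): Middle of the top edge of the tongue's upright push tab, 131 mm above the bench. The tab is a plate 12 mm thick (along the slide) and 44 mm wide, standing from 64 mm up, 85 mm behind the eye (towards the coupling's -x). Push its -x face towards +x. Beneath it is the slide block, up to 50 mm high and reaching 10 mm behind the tab's middle.
- rack: Fixed wooden pin rack, a plate 60 x 180 mm with its top 122 mm above the bench, on two end cheeks. Origin under its centre; the two pins hang by their collars in 15 mm holes on its y axis, at y = +45 and -45 mm. Either pin may be in either hole.
- long_pin: The long steel pin, about 170 g, hanging point down. Origin at the centre of the underside of its collar, z up along the pin: shaft 12 mm thick reaches 110 mm down (the last 14 mm taper to a 5 mm point), collar 26 mm wide and 6 mm thick, above it a round grip 22 mm thick and 44 mm tall.
- pin_grip (a point): Centre of the long pin's grip, where to grasp it: on its axis, 28 mm above the underside of the collar, 138 mm above the point. The grip runs 22 mm up and down from here.
- pin_collar (a point): Centre of the underside of the long pin's collar (same point as the long pin's origin).
- pin_tip (a point): The point of the long pin, 110 mm below the underside of the collar.
- short_pin_grip (a point): Centre of the grip of the short pin, a bystander in the other hole of the rack: like the long pin but with a 55 mm shaft and a grip only 28 mm tall, its top 156 mm above the bench.
- wrench: Steel wrench about 170 mm long lying on the bench, a bystander; origin under its middle.
- washer: Loose steel washer, 36 mm across and 5 mm thick, lying on the bench, a bystander; origin under its centre.
- parts_bin: Open blue plastic bin, 100 x 130 x 60 mm, a bystander; origin under its centre.

How it is judged (in metres and radians):
On the way, in this order (a step that is already met when the one before it is completed fails the run):
1. the tongue is pushed fully home while the pin is still in the rack (value of joint tongue above 0.052 m and distance of pin_grip from where it was at the start of the episode below 0.03 m), for 0.2 s.
2. the long pin's point has passed through the upper bushing (horizontal distance between pin_tip and upper_bushing below 0.006 m and z of pin_tip in the frame of coupling between 0.03 and 0.102 m and z of pin_collar in the frame of coupling above 0.124 m).
At the end, for the whole second after the job is handed in: The tongue is home (within 4 mm), the long pin passes through both bushings upright (within 0.08 rad; point and collar within 6 mm of the bore axes), its point at least 4 mm below the tongue's bushing, its collar 6 to 28 mm clear above the upper bushing, at rest and still gripped by the fingers (value of joint tongue above 0.051 m and horizontal distance between pin_tip and tongue_eye below 0.006 m and horizontal distance between pin_collar and upper_bushing below 0.006 m and z of pin_tip in the frame of coupling below 0.044 m and z of pin_collar in the frame of coupling between 0.13 and 0.152 m and angle between pin_grip's own z axis and vertical below 0.08 rad and contact force between long_pin and the fingers above 3 N and linear speed of long_pin below 0.02 m/s); the arm keeps its last pose, push and grip.
It fails at once if the short pin is taken out or knocked (distance of short_pin_grip from where it was at the start of the episode above 0.02 m).
It fails at once if the wrench, washer or bin is shifted (distance of any of wrench, washer, parts_bin from where it was at the start of the episode above 0.03 m).
It also fails if it takes over 64 s, if anything falls off the work surface, if the arm or the gripper's body presses on something with over 40 N, if the wrist force passes 120 N, or if a joint passes its speed limit or range.

## Robot

A 6-joint arm with a two-finger parallel gripper is mounted at the origin on the work surface. World frame = base frame: x ahead of the robot, y to its left, z up, the work surface at z = 0. Lengths are in mm, angles in rad, forces in N, time in s.
With the tool pointing down it reaches from about 250 to 800 mm from the base axis. Payload 3.9 kg.
Tool frame: the origin (TCP) lies where the fingers leave the gripper's body, on its centre line; the fingertips stand ahead of it and the grasp point (between the pads) lies 54 mm ahead of it (bot.tip_extent is the z of the fingertips in the tool frame, in mm); z points along the fingers, y is the line along which they close (so a half turn about z gives the same grasp; the last joint's range is limited). The gripper opens to 85 mm and grips with 20 to 120 N. Pads are 22 mm wide; open, the fingers measure 114 mm over their backs; the gripper's body (76 mm by 85 mm) begins 54 mm behind the grasp point. The pads swing forward as they close: fully open they stand 13 mm farther back than shut.
Start: joints at [-1.276, 0.26, -0.138, 1.173, 0, 1.571], TCP at [152.533, -502.344, 303.904] pointing down, gripper open.
Joint ranges: [-2.78, 2.78], [-0.83, 1.72], [-1.28, 1.37], [-1.9, 2.12], [-1.57, 1.48], [-3.14, 3.14]. Speed limits (rad/s): [2.57, 2.57, 3.14, 3.14, 3.14, 3.14].

## Interface

Orientations are given as a unit quaternion [w, x, y, z].
In Python, from bench import bot gives the robot as it stands.
- The arm moves only by the tool move_arm, never from a script. Its argument "series" is text: rows parted by semicolons, each of 6 numbers parted by spaces: the shift along the tool's x, y, z in units of 25 mm (1.0 is 25 mm), then the turn, a rotation vector about the tool's x, y, z in degrees. In form: x y z wx wy wz; .... A call has 1 to 12 rows; each row shifts and turns the commanded pose from where the row before left it, along the tool's axes as they then stand; what a row does not reach is not made up. A row lasts 1/12 s, in which the tool goes at most 41.7 mm and 7.16 degrees, less where a joint would pass 70% of its speed; a pose out of reach is approached as far as the arm can. A call is refused whole if a number of a shift passes 1 or a number of a turn 7.16, either way. A call with a gripper value outside its range is refused whole. "hand" is the opening, from 0 (shut) to 1 (fully open), set as the call begins (left out, the last holds). The fingers move at their own pace and stop on an object; "grip_force" is the grip in N (left out, the last holds). Time passes only in rows, so rows that do not move let the fingers close. It gives the time, the measured TCP pose, the force, the opening and the grip force at its end, in the units of the state.
- bot.sense(): the state, without advancing time (a new reading comes with each control period).
- bot.camera(name): name is "scene" or "top" or "wrist"; returns a dict with "pixels" (400x640x3 uint8, blue, green, red), "K" (3x3 intrinsics, pixels), "dist_coeffs" ([k1, k2, p1, p2, k3] as OpenCV has them; the pictures are not rectified), "R" (3x3) and "t" (3): a world point X has camera coordinates R X + t. Camera axes: x right, y down, z forward; pixel columns grow to the right and rows downward; lengths in mm; the calibration is good to about 2 mm. A picture is of the moment at which its call begins. There is no depth.
- bot.hand_in(): hands the job in; it is judged then, once.
The state is a dict: "t": time; "q": joint angles; "joint_velocities": joint speeds; "joint_torque": joint torques, N m; "eef_pos": TCP position; "tcp_rot": TCP orientation; "force": force on the tool from outside, world axes, zero at the start; "torque": the same for the moment, N m; "grip_width": finger opening in mm; "finger_force": force on a finger pad.
Only numpy, scipy, OpenCV 4.12 (cv2) and the standard library are available. Lean on these libraries where they do the work, as an engineer would, in place of code of your own. Each camera call takes 0.05 s, during which the arm holds its last target. There are 200 camera calls.

## Working session

There is one attempt and no reset: what is moved stays moved. The work goes in short steps, Python scripts to look and compute and a tool call to move; the robot and the scene stay as the last step left them, time stands still between calls to the robot, and variables do not carry over. Pictures are saved under pics/ and viewed, at most 10 in all, crops included, and the job is handed in when it is done.

Besides the shell and the picture viewer there is one more tool, called in YAML: its name, and indented under it one key for each argument. move_arm: Moves the arm, as the interface text tells. Its arguments: {"type":"object","properties":{"series":{"type":"string"},"hand":{"type":"number"},"grip_force":{"type":"number"}},"required":["series"]}

```bash
ls; mkdir -p pics; python3 - <<'E'
from bench import bot
import cv2,pickle
s=bot.sense(); print(s); print(bot.tip_extent)
for n in("scene","top","wrist"):
    c=bot.camera(n); pickle.dump(c,open(f"pics/{n}0.pkl","wb")); cv2.imwrite(f"pics/{n}0.png",c["pixels"])
    print(n,c["K"],c["dist_coeffs"],-c["R"].T@c["t"])
E
```

```text
pics
{'t': 0.0, 'q': array([-1.27603427e+00,  2.60684518e-01, -1.39388362e-01,  1.17269581e+00,
        1.22787409e-05,  1.57080417e+00]), 'joint_velocities': array([-0.00253903, -0.00014086, -0.00148247,  0.00069144,  0.00036538,
        0.00035613]), 'joint_torque': array([ 1.95487657e-03, -4.05678141e+01,  2.53921562e+01,  1.88617181e-02,
       -9.08515494e-05, -1.05975047e-05]), 'eef_pos': array([ 152.36330473, -501.8344863 ,  303.05720154]), 'tcp_rot': array([-9.76390280e-04,  9.89159156e-01,  1.46844103e-01, -1.38749696e-04]), 'force': array([-0.11988926,  0.69926084,  0.42021449]), 'torque': array([-0.01198397,  0.01555769,  0.03784115]), 'finger_force': 0.0, 'grip_width': 85.52082300308587}
72.6
scene [[514.62546679   0.         315.58773614]
 [  0.         514.62546679 195.83603489]
 [  0.           0.           1.        ]] [0.00289642 0.         0.         0.         0.        ] [1240.4081824   379.36596365  914.54702101]
top [[377.95409471   0.         320.8255708 ]
 [  0.         377.95409471 201.22592668]
 [  0.           0.           1.        ]] [0.00042189 0.         0.         0.         0.        ] [ 424.26894831    2.3670559  1044.38471019]
wrist [[280.30701848   0.         322.49522742]
 [  0.         280.30701848 196.57619346]
 [  0.           0.           1.        ]] [0.01337912 0.         0.         0.         0.        ] [ 221.43968814 -481.91412604  373.32650658]
```

View pics/top0.png

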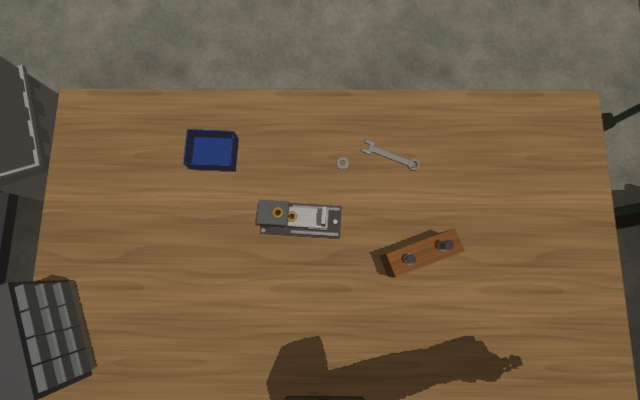

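View pics/scene0.png

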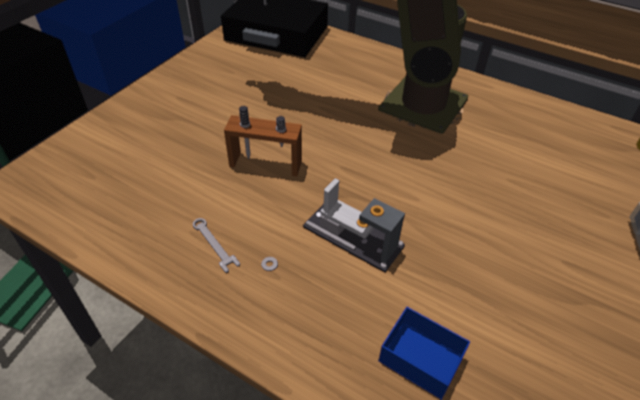

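The top view shows the upper bushing at about (278,212), the tongue eye at (292,216), the tab at about (322,217), and the pins at (409,259) and (446,244). In the scene view the taller, long pin is at about (244,115), towards -y, and the short pin is at about (281,124). Next I measure these points.

```bash
cat > h.py <<'E'
import numpy as np,cv2,pickle
from scipy.spatial.transform import Rotation as Ro
def ray(c,uv):
    p=cv2.undistortPoints(np.array([[uv]],float),c["K"],np.array(c["dist_coeffs"]))[0,0]
    return -c["R"].T@c["t"], c["R"].T@np.array([p[0],p[1],1])
def onz(c,uv,z):
    o,d=ray(c,uv); return o+d*(z-o[2])/d[2]
def tri(c1,a,c2,b):
    o,d=ray(c1,a);p,e=ray(c2,b)
    s=np.linalg.lstsq(np.c_[d,-e],p-o,rcond=None)[0]
    x,y=o+s[0]*d,p+s[1]*e
    return (x+y)/2,np.linalg.norm(x-y)
def proj(c,X):
    return cv2.projectPoints(np.array([X],float),cv2.Rodrigues(c["R"])[0],c["t"],c["K"],np.array(c["dist_coeffs"]))[0].ravel()
def blobs(m,amin=15):
    n,l,s,ce=cv2.connectedComponentsWithStats(m.astype(np.uint8)); return [(s[i],ce[i].round(1)) for i in range(1,n) if s[i][4]>=amin]
E
python3 - <<'E'
from h import *
for n,(x0,y0,w,h,k) in {"top":(250,190,225,95,3.5),"scene":(215,90,200,190,3)}.items():
    c=pickle.load(open(f"pics/{n}0.pkl","rb"));I=c["pixels"];H=cv2.cvtColor(I,cv2.COLOR_BGR2HSV)
    m=(H[...,1]>150)&(H[...,2]>120)&(H[...,0]>10)&(H[...,0]<25)
    mm=np.zeros_like(m);mm[y0:y0+h,x0:x0+w]=m[y0:y0+h,x0:x0+w]
    for b in blobs(mm,8):print(n,b)
    cv2.imwrite(f"pics/{n}c.png",cv2.resize(I[y0:y0+h,x0:x0+w],None,fx=k,fy=k,interpolation=cv2.INTER_CUBIC))
E
```

```text
top (array([273, 208,  10,  10,  50], dtype=int32), array([277.6, 212.1]))
top (array([288, 212,   8,   9,  32], dtype=int32), array([292.1, 215.9]))
top (array([440, 233,  18,   7,  27], dtype=int32), array([449.1, 236.4]))
top (array([387, 235,  58,  27, 370], dtype=int32), array([411.5, 248.4]))
top (array([394, 250,  59,  24, 145], dtype=int32), array([420.1, 261.6]))
top (array([417, 254,  11,   6,  18], dtype=int32), array([422.1, 256.3]))
top (array([396, 257,  52,  20,  89], dtype=int32), array([417.9, 267.5]))
top (array([393, 263,  12,   6,  27], dtype=int32), array([397.9, 265.3]))
scene (array([224, 116,  78,  23, 818], dtype=int32), array([263.4, 127.3]))
scene (array([371, 206,  12,  10,  74], dtype=int32), array([376.6, 210.8]))
scene (array([358, 220,   9,   7,  28], dtype=int32), array([361.8, 224. ]))
```

View pics/topc.png

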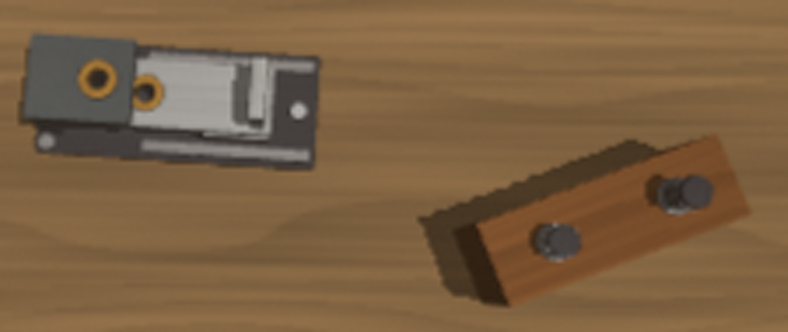

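View pics/scenec.png

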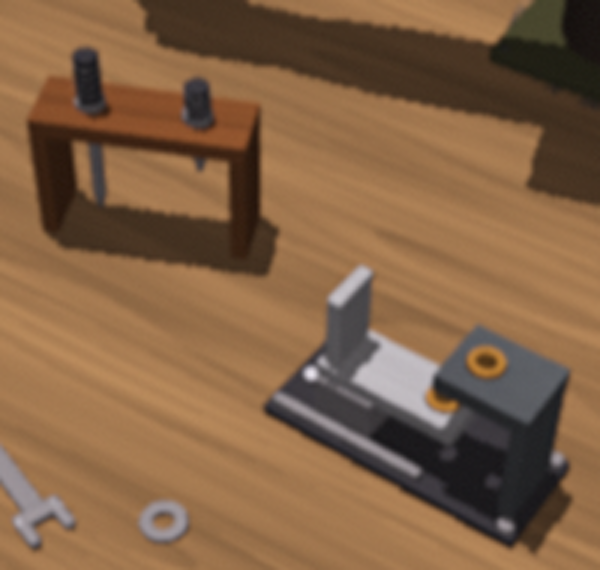

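```bash
python3 - <<'E'
from h import *
T=pickle.load(open("pics/top0.pkl","rb"));S=pickle.load(open("pics/scene0.pkl","rb"))
B,e=tri(T,(277.6,212.1),S,(376.6,210.8));print("bush",B,e,onz(T,(277.6,212.1),124),onz(S,(376.6,210.8),124))
E,e=tri(T,(292.1,215.9),S,(361.8,224));print("eye",E,e,onz(T,(292.1,215.9),67),onz(S,(361.8,224),67))
a=(250+259/3.5,190+88/3.5);b=(215+350/3,90+284/3)
print("tab",tri(T,a,S,b),onz(T,a,131),onz(S,b,131))
a=(250+696/3.5,190+193/3.5);b=(215+86/3,90+53/3)
print("long top",tri(T,a,S,b),onz(T,a,172),onz(S,b,172))
a=(250+566/3.5,190+239/3.5);b=(215+197/3,90+84/3)
print("short top",tri(T,a,S,b),onz(T,a,156),onz(S,b,156))
# rack plate corners at z 122 in the top view crop
for q in((481,224),(717,134),(750,211),(509,305)):print("rack",onz(T,(250+q[0]/3.5,190+q[1]/3.5),122))
# base plate long edges z=10
for q in((320,57),(312,167),(36,150)):print("base",onz(T,(250+q[0]/3.5,190+q[1]/3.5),10))
W=pickle.load(open("pics/wrist0.pkl","rb"));R=Ro.from_quat([9.89159156e-01,1.46844103e-01,0,-9.76e-4]).as_matrix()
print(R); cc=-W["R"].T@W["t"];print("cam in tool",R.T@(cc-[152.36,-501.83,303.06]),W["R"]@R)
E
```

```text
bush [560.21617893 119.3122202  120.49415439] 0.5080195107997842 [559.59807839 119.10036106 124.        ] [563.33537741 120.23492482 124.        ]
eye [559.36152548  89.03065436  58.43251512] 0.30124159035183246 [558.24927174  88.14154822  67.        ] [566.11231109  92.07056628  67.        ]
tab (array([552.11403513,   5.01846716, 128.79842656]), np.float64(0.6448674711202957)) [551.94605894   4.72163192 131.        ] [553.92184231   6.36648285 131.        ]
long top (array([ 479.30107563, -282.28335338,  170.863465  ]), np.float64(0.37141064937242674)) [ 479.14446225 -281.73784971  172.        ] [ 480.48819052 -281.4790022   172.        ]
short top (array([ 448.65780667, -198.78617708,  155.62111444]), np.float64(1.878960547746871)) [ 449.06191648 -199.56725857  156.        ] [ 448.85095298 -197.52508946  156.        ]
rack [ 459.72737405 -149.12872715  122.        ]
rack [ 523.34771868 -314.64711278  122.        ]
rack [ 470.2499465  -334.52154302  122.        ]
rack [ 405.09413553 -167.02166174  122.        ]
base [594.006373   -43.07861366  10.        ]
base [506.97104938 -36.80606809  10.        ]
base [518.46546193 179.43239895  10.        ]
[[ 9.56873618e-01  2.90504384e-01 -2.86639695e-04]
 [ 2.90504384e-01 -9.56871713e-01  1.93083871e-03]
 [ 2.86639695e-04 -1.93083871e-03 -9.99998095e-01]]
cam in tool [ 71.90632099   0.87534253 -70.24771935] [[-4.42649570e-05  9.99999998e-01  4.79641778e-05]
 [-9.58256993e-01 -2.87038499e-05 -2.85908262e-01]
 [-2.85908260e-01 -5.86177257e-05  9.58256992e-01]]
```

Bushing ≈ (560, 119), and the tab top ≈ (552, 5, 129), which agrees with the stated 131 mm. The tongue is about 25 mm in, and the slide direction is ≈ (0.06, 1). The long pin is at (479.5, -282) and its hole spacing checks at about 89 mm. I close the hand and go behind the tab.

move_arm:
  series: "0.5 -0.3 0 0 0 0;0.9 -0.58 0 0 0 0;1 -0.64 0 0 0 0;1 -0.64 0 0 0 0;1 -0.64 0 0 0 0;1 -0.64 0 0 0 0;1 -0.64 0 0 0 0;1 -0.64 0 0 0 0;1 -0.64 0 0 0 0;1 -0.64 0 0 0 0;1 -0.64 0 0 0 0;1 -0.64 0 0 0 0"
  hand: 0
  grip_force: 40

```text
t: 1.15
eef_pos: [372.9, -243.3, 303.9]
tcp_rot: [-0.0, 0.989, 0.147, -0.0]
force: [0.3, -0.7, -0.9]
grip_width: -0.1
finger_force: 0.0
```

move_arm:
  series: "1 -0.64 0 0 0 0;1 -0.64 0 0 0 0;1 -0.64 0 0 0 0;1 -0.64 0 0 0 0;1 -0.64 0 0 0 0;1 -0.64 0 0 0 0;1 -0.64 0 0 0 0;1 -0.64 0 0 0 0;0.9 -0.6 0 0 0 6.8;0.3 -0.2 0 0 0 6.8;0 0 0 0 0 6.8;0 0 0 0 0 0"

```text
t: 2.15
eef_pos: [550.2, -36.1, 303.4]
tcp_rot: [-0.0, 1.0, -0.029, -0.001]
force: [0.3, -0.5, -0.6]
grip_width: -0.1
finger_force: 0.0
```

move_arm:
  series: "0 0 0.5 0 0 0;0 0 0.9 0 0 0;0 0 0.9 0 0 0;0 0 0.9 0 0 0;0 0 0.9 0 0 0;0 0 0.8 0 0 0;0 0 0.5 0 0 0;0 0 0 0 0 0;0 0 0 0 0 0"

```text
t: 2.9
eef_pos: [549.2, -37.6, 168.5]
tcp_rot: [-0.0, 1.0, -0.031, -0.001]
force: [0.5, -0.4, -0.2]
grip_width: 0.1
finger_force: 0.0
```

```bash
python3 - <<'E'
from h import *
from bench import bot
a=bot.camera("wrist");b=bot.camera("scene");pickle.dump(a,open("pics/w1.pkl","wb"))
cv2.imwrite("pics/p1.png",np.hstack([cv2.resize(a["pixels"],(480,300)),cv2.resize(b["pixels"][130:280,270:430],(320,300))]))
print(bot.sense()["eef_pos"])
E
```

```text
[550.66037617 -37.71858406 169.96908984]
```

View pics/p1.png

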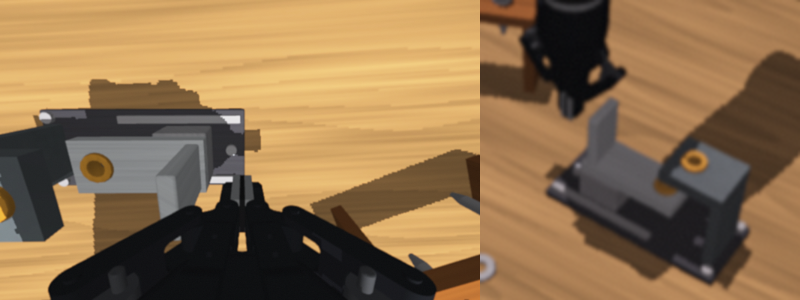

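The fingertips stand just behind the tab, which is ahead of them in the wrist view at about (175,185). I raise a little and push along tool -y.

move_arm:
  series: "0 -0.2 -0.4 0 0 0;0 -0.4 0 0 0 0;0 -0.4 0 0 0 0;0 -0.4 0 0 0 0;0 -0.3 0 0 0 0;0 -0.2 0 0 0 0;0 -0.2 0 0 0 0;0 0 0 0 0 0"

```text
t: 3.67
eef_pos: [552.1, -9.6, 179.5]
tcp_rot: [-0.01, 1.0, -0.013, 0.001]
force: [-0.1, -1.9, 1.4]
grip_width: -0.2
finger_force: 0.9
```

move_arm:
  series: "0 -0.15 0 0 0 0;0 -0.15 0 0 0 0;0 -0.1 0 0 0 0;0 0 0 0 0 0"

```text
t: 4.0
eef_pos: [552.1, -4.6, 179.4]
tcp_rot: [-0.012, 1.0, -0.009, 0.0]
force: [2.0, -3.2, 0.3]
grip_width: -0.2
finger_force: 1.2
```

```bash
cat > tb.py <<'E'
from h import *
from bench import bot
c=bot.camera("top");S=bot.camera("scene");I=c["pixels"];H=cv2.cvtColor(I,cv2.COLOR_BGR2HSV)
m=(H[...,1]>140)&(H[...,2]>100)&(H[...,0]>10)&(H[...,0]<25);m[:,:265]=0;m[:203]=0;m[225:]=0;m[:,305:]=0
print([b for b in blobs(m,8)],bot.sense()["eef_pos"],bot.sense()["force"])
cv2.imwrite("pics/p2.png",np.hstack([cv2.resize(I[190:250,240:360],(480,240)),cv2.resize(S["pixels"][130:280,270:430],(256,240))]))
E
python3 tb.py
```

```text
[] [551.77950002  -4.55581153 179.37767089] [ 2.0700863  -3.11233801  0.46488328]
```

move_arm:
  series: "0 0 0 0 0 0;0 0 0 0 0 0;0 0 0 0 0 0"

```text
t: 4.35
eef_pos: [551.6, -4.6, 179.3]
tcp_rot: [-0.012, 1.0, -0.009, -0.0]
force: [1.4, -2.3, 0.1]
grip_width: 0.4
finger_force: 1.0
```

move_arm:
  series: "0 -0.2 0 0 0 0;0 -0.2 0 0 0 0;0 0 0 0 0 0;0 0 0 0 0 0"

```text
t: 4.68
eef_pos: [551.7, 0.7, 179.6]
tcp_rot: [-0.014, 1.0, -0.005, -0.0]
force: [0.1, -2.9, -1.0]
grip_width: -0.1
finger_force: 1.0
```

```bash
python3 tb.py
```

```text
[] [551.62049652   0.65155056 179.6496494 ] [ 0.20779559 -2.49692673 -1.25311715]
```

View pics/p2.png

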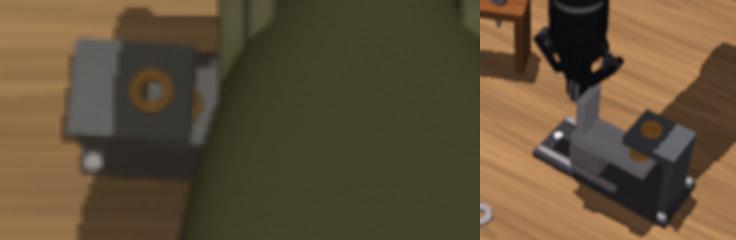

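The tongue is moving with the tool: the tab is visibly closer to the ear in the scene crop at about (590,115). The arm yields under the push, so I keep going.

move_arm:
  series: "0 -0.2 0 0 0 0;0 -0.2 0 0 0 0;0 -0.2 0 0 0 0;0 -0.2 0 0 0 0;0 0 0 0 0 0;0 0 0 0 0 0"

```text
t: 5.28
eef_pos: [551.9, 10.9, 180.4]
tcp_rot: [-0.018, 1.0, 0.002, -0.0]
force: [0.5, -1.3, -1.2]
grip_width: -0.5
finger_force: 0.7
```

move_arm:
  series: "0 -0.2 0 0 0 0;0 -0.2 0 0 0 0;0 0 0 0 0 0;0 0 0 0 0 0"

```text
t: 5.62
eef_pos: [552.0, 13.0, 180.5]
tcp_rot: [-0.017, 1.0, 0.005, -0.0]
force: [1.0, -10.6, -2.7]
grip_width: -0.4
finger_force: 5.3
```

move_arm:
  series: "0 -0.2 0 0 0 0;0 -0.2 0 0 0 0;0 0 0 0 0 0;0 0 0 0 0 0"

```text
t: 5.95
eef_pos: [552.0, 13.8, 180.6]
tcp_rot: [-0.013, 1.0, 0.007, -0.0]
force: [0.5, -24.7, -2.8]
grip_width: 0.5
finger_force: 11.8
```

The force has risen to 25 N at y ≈ 13, so this is the stop. I back off and look.

move_arm:
  series: "0 0.3 0 0 0 0;0 0.6 0 0 0 0;0 0.6 0 0 0 0;0 0.6 0 0 0 0;0 0.6 0 0 0 0;0 0.3 0 0 0 0;0 0 0 0 0 0;0 0 0 0 0 0"

```text
t: 6.62
eef_pos: [553.4, -54.0, 177.9]
tcp_rot: [-0.023, 1.0, 0.009, -0.0]
force: [-0.2, 0.0, -0.1]
grip_width: 0.0
finger_force: 0.0
```

```bash
python3 - <<'E'
from h import *
from bench import bot
a=bot.camera("wrist");b=bot.camera("scene");pickle.dump(a,open("pics/w2.pkl","wb"));pickle.dump(b,open("pics/s2.pkl","wb"))
cv2.imwrite("pics/p3.png",np.hstack([cv2.resize(a["pixels"],(480,300)),cv2.resize(b["pixels"][130:280,270:430],(320,300))]))
s=bot.sense();print(s["eef_pos"],s["tcp_rot"],s["force"],s["q"])
E
```

```text
[553.3542429  -53.59280894 177.89725437] [-2.22970205e-02  9.99705096e-01  9.61772875e-03 -2.49700895e-04] [0.49389199 0.71102775 0.94240409] [-0.11623775  0.39751711 -0.28046085  0.898916    0.04418202  3.00597964]
```

View pics/p3.png

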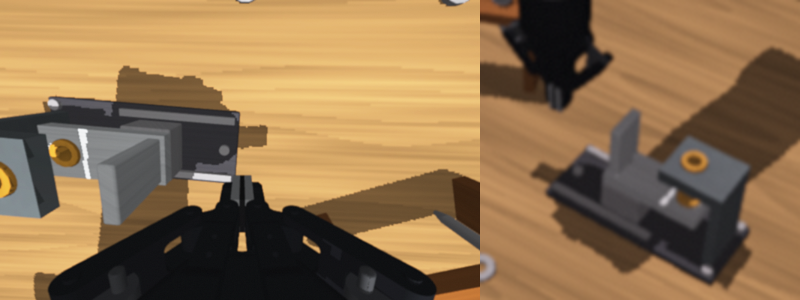

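The wrist and scene views show the tongue moved in, with the eye nearly under the ear. I check the tab's position against home with a projection.

```bash
python3 - <<'E'
from h import *
S=pickle.load(open("pics/s2.pkl","rb"));W=pickle.load(open("pics/w2.pkl","rb"))
B=np.array([560.3,119.3,0]);d=np.array([.06,.998,0])
for j in(55,45):
    t=B-d*(85+55-j);e=B-d*(55-j)
    for n,c,f in(("S",S,lambda p:(480+(p[0]-270)*2,(p[1]-130)*2)),("W",W,lambda p:p*.75)):
        print(j,n,"tab",np.round(f(proj(c,t+[0,0,131]))),"eye",np.round(f(proj(c,e+[0,0,67]))),"bush",np.round(f(proj(c,B+[0,0,124]))))
E
```

```text
55 S tab [625. 120.] eye [688. 195.] bush [694. 159.]
55 W tab [106. 196.] eye [ 61. 153.] bush [-13. 180.]
45 S tab [618. 116.] eye [680. 191.] bush [694. 159.]
45 W tab [121. 198.] eye [ 72. 154.] bush [-13. 180.]
```

The tab and eye match the home projection (scene tab about (625,120), eye about (688,196)), so the tongue is home. Next I straighten the tool and go above the long pin.

```bash
cat > go.py <<'E'
# usage: go.py x y z : tool-frame turn to upright at yaw, then shift (units of 25mm) in the upright tool frame
import sys
from h import *
from bench import bot
ps=[];qs=[]
s=bot.sense();w,x,y,z=s["tcp_rot"];R=Ro.from_quat([x,y,z,w])
D=Ro.from_quat([.9995,-.03,0,0])
print("pos",s["eef_pos"].round(1),"turn deg",np.degrees((R.inv()*D).as_rotvec()).round(2),"force",s["force"].round(1),"grip",round(s["grip_width"],1),round(s["finger_force"],1))
if len(sys.argv)>3:
    print("shift units",(D.inv().apply(np.array(sys.argv[1:4],float)-s["eef_pos"])/25).round(3))
E
python3 go.py 479.4 -282 265
```

```text
pos [553.4 -53.6 177.9] turn deg [-2.55  0.11  4.54] force [0.5 0.7 0.9] grip 0.1 0.0
shift units [-2.405  9.297 -3.484]
```

move_arm:
  series: "0 0 0 -2.55 0.11 4.54;0 0 -0.9 0 0 0;0 0 -0.9 0 0 0;0 0 -0.9 0 0 0;0 0 -0.78 0 0 0;-0.24 0.93 0 0 0 0;-0.24 0.93 0 0 0 0;-0.24 0.93 0 0 0 0;-0.24 0.93 0 0 0 0;-0.24 0.93 0 0 0 0;-0.24 0.93 0 0 0 0"
  hand: 0.65

```text
t: 7.63
eef_pos: [508.7, -191.4, 265.1]
tcp_rot: [0.0, 1.0, -0.03, 0.0]
force: [0.8, 0.9, 0.3]
grip_width: 55.5
finger_force: 0.0
```

move_arm:
  series: "-0.24 0.93 0 0 0 0;-0.24 0.93 0 0 0 0;-0.24 0.93 0 0 0 0;-0.24 0.93 0 0 0 0;0 0 0 0 0 0;0 0 0 0 0 0"

```text
t: 8.13
eef_pos: [479.4, -282.9, 265.0]
tcp_rot: [0.0, 1.0, -0.031, 0.0]
force: [-0.5, -0.4, -0.9]
grip_width: 55.4
finger_force: 0.0
```

```bash
python3 go.py 479.4 -282 265; python3 - <<'E'
from h import *
from bench import bot
a=bot.camera("wrist");pickle.dump(a,open("pics/w3.pkl","wb"));cv2.imwrite("pics/p4.png",a["pixels"])
print("pred top",proj(a,[479.4,-282,172]),"collar",proj(a,[479.4,-282,122]))
R=a["R"];e=bot.sense()["eef_pos"];print("grasp pt",proj(a,e+[0,0,-54]),"grip-axis under tcp z172",proj(a,[e[0],e[1],172]))
E
```

```text
pos [ 479.4 -282.9  265. ] turn deg [ 0.01 -0.03 -0.11] force [-0.5 -0.4 -0.9] grip 55.4 0.0
shift units [-0.    -0.036  0.001]
pred top [319.3849192  232.39924685] collar [320.07494934 206.98413585]
grasp pt [318.87266012 264.15847356] grip-axis under tcp z172 [319.66525325 232.25933309]
```

View pics/p4.png

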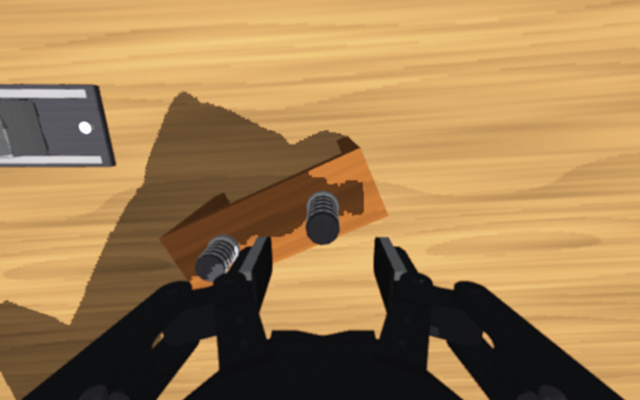

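The long grip's top is at about (323,230), within 2 mm of the prediction and centred between the fingertips (268 and 375). I descend and grip.

move_arm:
  series: "0 0.04 0.5 0 0 0;0 0 0.6 0 0 0;0 0 0.6 0 0 0;0 0 0.4 0 0 0;0 0 0.26 0 0 0;0 0 0 0 0 0;0 0 0 0 0 0"

```text
t: 8.77
eef_pos: [479.5, -283.3, 206.1]
tcp_rot: [0.0, 1.0, -0.03, -0.0]
force: [1.2, 0.9, 0.3]
grip_width: 55.5
finger_force: 0.0
```

move_arm:
  series: "0 0 0 0 0 0;0 0 0 0 0 0;0 0 0 0 0 0;0 0 0 0 0 0;0 0 0 0 0 0;0 0 0 0 0 0;0 0 0 0 0 0;0 0 0 0 0 0"
  hand: 0
  grip_force: 60

```text
t: 9.43
eef_pos: [479.8, -284.1, 207.0]
tcp_rot: [0.001, 1.0, -0.03, 0.001]
force: [0.1, 0.9, 5.8]
grip_width: 20.8
finger_force: 58.5
```

```bash
python3 go.py
```

```text
pos [ 479.8 -284.1  207. ] turn deg [ 0.08 -0.11 -0.05] force [0.1 0.9 5.8] grip 20.8 58.5
```

move_arm:
  series: "0 0 -0.2 0 0 0;0 0 -0.4 0 0 0;0 0 -0.6 0 0 0;0 0 -0.7 0 0 0;0 0 -0.7 0 0 0;0 0 -0.7 0 0 0;0 0 -0.7 0 0 0;0 0 -0.7 0 0 0;0 0 -0.7 0 0 0;0 0 -0.4 0 0 0;0 0 -0.2 0 0 0;0 0 0 0 0 0"

```text
t: 10.43
eef_pos: [479.5, -284.0, 357.1]
tcp_rot: [0.001, 1.0, -0.03, 0.001]
force: [-0.3, -0.0, -1.6]
grip_width: 20.9
finger_force: 58.7
```

```bash
python3 go.py 560.5 119 356; python3 - <<'E'
from h import *
from bench import bot
e=bot.sense()["eef_pos"];print(bot.sense()["force"])
b=bot.camera("scene");pickle.dump(b,open("pics/s4.pkl","wb"));t=bot.camera("top");pickle.dump(t,open("pics/t4.pkl","wb"))
p=proj(b,[e[0],e[1],e[2]-84.5-110]);q=proj(b,[e[0],e[1],e[2]-84.5]);print("tip",p,"collar",q)
x,y=int(p[0])-60,int(p[1])-90
cv2.imwrite("pics/p5.png",cv2.resize(b["pixels"][max(y,0):y+130,x:x+130],(520,int(520*(y+130-max(y,0))/130)),interpolation=cv2.INTER_CUBIC));print(x,y)
E
```

```text
pos [ 479.5 -284.   357.1] turn deg [ 0.11 -0.1  -0.05] force [-0.3 -0.  -1.6] grip 20.9 58.7
shift units [  2.265 -16.285   0.045]
[-0.32036984 -0.02366809 -1.6368192 ]
tip [243.4062141  110.31460542] collar [239.06523363  70.43919887]
183 20
```

View pics/p5.png

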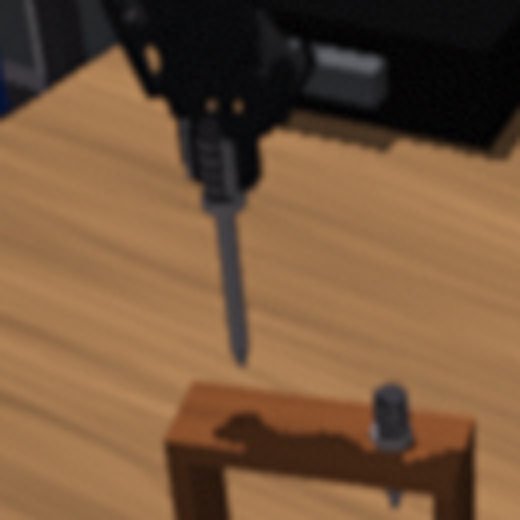

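The pin is held upright with the tip at about (243,111) in the scene, as predicted. I carry it over to the bushing.

move_arm:
  series: "0.06 -0.4 0 0 0 0;0.1 -0.8 0 0 0 0;0.13 -0.95 0 0 0 0;0.13 -0.95 0 0 0 0;0.13 -0.95 0 0 0 0;0.13 -0.95 0 0 0 0;0.13 -0.95 0 0 0 0;0.13 -0.95 0 0 0 0;0.13 -0.95 0 0 0 0;0.13 -0.95 0 0 0 0;0.13 -0.95 0 0 0 0;0.13 -0.95 0 0 0 0"

```text
t: 11.53
eef_pos: [530.9, -23.5, 354.7]
tcp_rot: [-0.003, 1.0, -0.024, -0.001]
force: [0.6, 1.0, -0.9]
grip_width: 21.0
finger_force: 58.8
```

move_arm:
  series: "0.13 -0.95 0 0 0 0;0.13 -0.95 0 0 0 0;0.13 -0.95 0 0 0 0;0.13 -0.95 0 0 0 0;0.13 -0.95 0 0 0 0;0.12 -0.55 0 0 0 0;0.1 -0.3 0 0 0 0;0 -0.03 0 0 0 0;0 0 0 0 0 0;0 0 0 0 0 0"

```text
t: 12.37
eef_pos: [555.0, 43.2, 359.8]
tcp_rot: [-0.031, 0.999, 0.026, -0.001]
force: [-0.3, 0.3, -1.0]
grip_width: 20.6
finger_force: 58.8
```

```bash
python3 go.py 560.5 119 336; python3 - <<'E'
from h import *
from bench import bot
e=bot.sense()["eef_pos"]
for n in("scene","wrist"):
    c=bot.camera(n);pickle.dump(c,open(f"pics/{n}5.pkl","wb"))
    print(n,"tip",proj(c,e-[0,0,84.5+110]),"collar",proj(c,e-[0,0,84.5]),"bush",proj(c,[560.5,119.3,124]))
w=cv2.resize(pickle.load(open("pics/wrist5.pkl","rb"))["pixels"][120:320,240:400],(480,600));s=cv2.resize(pickle.load(open("pics/scene5.pkl","rb"))["pixels"][130:280,330:410],(320,600))
cv2.imwrite("pics/p6.png",np.hstack([w,s]))
E
```

```text
pos [555.   43.2 359.8] turn deg [-3.5   0.22  6.38] force [-0.3  0.3 -1. ] grip 20.6 58.8
shift units [ 0.038 -3.039  0.95 ]
scene tip [347.2979142 180.1120112] collar [350.63001585 139.30909663] bush [376.82327576 209.76115371]
wrist tip [333.66641586 189.82828834] collar [329.36048543 237.83350633] bush [267.2315903  171.01082104]
```

View pics/p6.png

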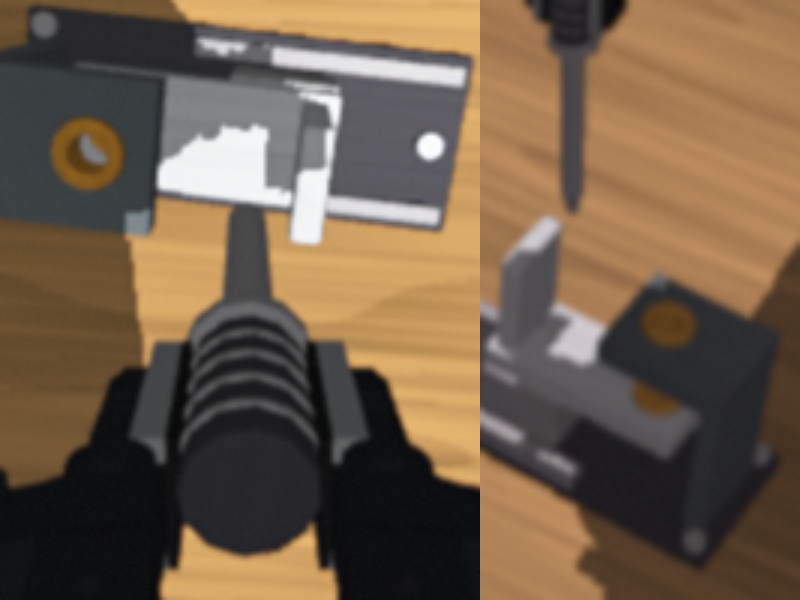

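The arm stopped at y = 43 because joint 6 is at its limit. There was no contact, and the pin hangs clear of the tab with its tip at about (573,205) in the scene crop. I re-plan with the tool yawed to +30°.

```bash
sed -i 's/D=Ro.*/D=Ro.from_quat([np.cos(np.pi\/12),np.sin(np.pi\/12),0,0])/' go.py; python3 go.py 560.5 119 356; python3 -c "
from bench import bot;print(bot.sense()['q'])"
```

```text
pos [554.9  43.1 359.8] turn deg [ -3.46  -0.8  -27.06] force [-0.1  0.5 -0.2] grip 20.7 58.8
shift units [ 1.711 -2.516  0.15 ]
[0.05027219 0.29938531 0.06113751 1.33308578 0.06135386 3.14060571]
```

move_arm:
  series: "0 0 0 -0.69 -0.16 -5.41;0 0 0 -0.69 -0.16 -5.41;0 0 0 -0.69 -0.16 -5.41;0 0 0 -0.69 -0.16 -5.41;0 0 0 -0.69 -0.16 -5.41;0 0 0 0 0 0;0 0 0 0 0 0"

```text
t: 13.05
eef_pos: [554.9, 43.4, 359.9]
tcp_rot: [-0.0, 0.966, 0.258, 0.0]
force: [0.6, 0.5, -1.5]
grip_width: 20.2
finger_force: 58.8
```

```bash
python3 go.py 560.5 119 356
```

```text
pos [554.9  43.4 359.9] turn deg [-0.02 -0.03 -0.11] force [ 0.6  0.5 -1.5] grip 20.2 58.8
shift units [ 1.704 -2.506  0.154]
```

move_arm:
  series: "0.2 -0.3 0 0 0 0;0.4 -0.6 0 0 0 0;0.4 -0.6 0 0 0 0;0.4 -0.6 0.1 0 0 0;0.2 -0.3 0.05 0 0 0;0.1 -0.1 0 0 0 0;0 0 0 0 0 0;0 0 0 0 0 0;0 0 0 0 0 0"

```text
t: 13.8
eef_pos: [560.6, 118.3, 356.2]
tcp_rot: [0.0, 0.966, 0.259, 0.0]
force: [-0.0, -0.0, -2.0]
grip_width: 20.7
finger_force: 58.8
```

```bash
python3 go.py 560.5 119 336; python3 - <<'E'
from h import *
from bench import bot
e=bot.sense()["eef_pos"]
for n in("scene","wrist","top"):
    c=bot.camera(n);pickle.dump(c,open(f"pics/{n}6.pkl","wb"))
    print(n,"tip",proj(c,e-[0,0,84.5+110]),"collar",proj(c,e-[0,0,84.5]),"bush",proj(c,[560.5,119.3,124]))
w=cv2.resize(pickle.load(open("pics/wrist6.pkl","rb"))["pixels"][120:320,240:400],(480,600));s=cv2.resize(pickle.load(open("pics/scene6.pkl","rb"))["pixels"][130:280,330:410],(320,600))
cv2.imwrite("pics/p7.png",np.hstack([w,s]))
E
```

```text
pos [560.6 118.3 356.2] turn deg [ 0.01 -0.01 -0.02] force [-0. -0. -2.] grip 20.7 58.8
shift units [ 0.011 -0.026  0.806]
scene tip [378.21665896 197.10162058] collar [384.20906719 156.54373412] bush [376.82327576 209.76115371]
wrist tip [321.84414705 189.57242367] collar [321.45646692 237.34380355] bush [321.08904912 180.30463619]
top tip [276.00468419 209.35741117] collar [269.31118646 201.23089703] bush [277.52975467 211.73714729]
```

View pics/p7.png

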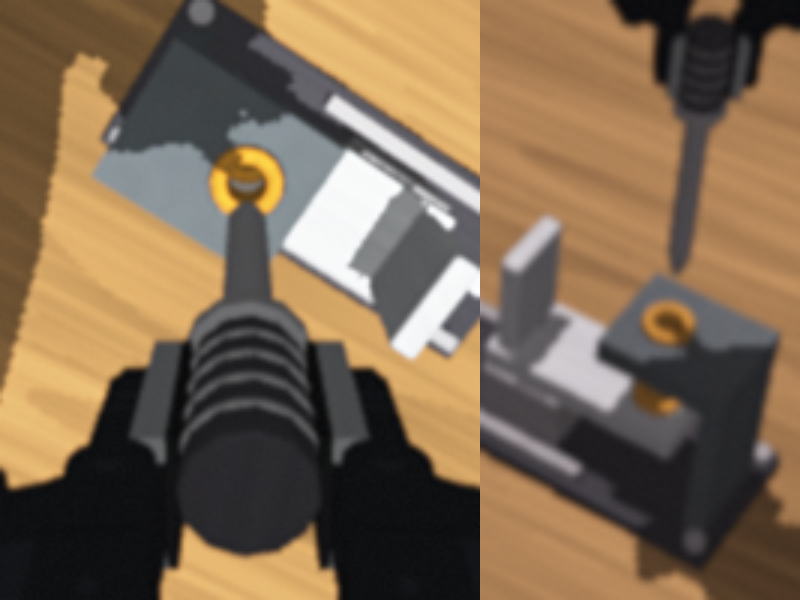

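The wrist view shows the tip at about (322.7,188.3), just in front of the bushing centre at about (322.3,181.3). The scene view shows the tip at about (379.5,197.5) above the bushing at (377,210.5), so the alignment is within about 2 mm. I lower to just above the mouth and measure by number.

move_arm:
  series: "0 -0.03 0.3 0 0 0;0 0 0.5 0 0 0;0 0 0.3 0 0 0;0 0 0.14 0 0 0;0 0 0 0 0 0;0 0 0 0 0 0"

```text
t: 14.45
eef_pos: [560.1, 119.6, 324.9]
tcp_rot: [-0.0, 0.966, 0.259, -0.0]
force: [0.0, 0.6, -0.8]
grip_width: 20.3
finger_force: 58.8
```

```bash
python3 go.py; python3 - <<'E'
from h import *
from bench import bot
e=bot.sense()["eef_pos"]
for n in("scene","wrist"):
    c=bot.camera(n);pickle.dump(c,open(f"pics/{n}7.pkl","wb"))
    print(n,"tip",proj(c,e-[0,0,84.5+110]).round(1),"bush",proj(c,[560.5,119.3,124]).round(1))
    o=pickle.load(open(f"pics/{n}6.pkl","rb")) # clear view of mouth, one height higher
    H=cv2.cvtColor(o["pixels"],cv2.COLOR_BGR2HSV);m=((H[...,1]>140)&(H[...,2]>90)&(H[...,0]>10)&(H[...,0]<30)).astype(np.uint8)
    u=proj(o,[560.5,119.3,124]);x,y=u.round().astype(int);r=18 if n=="wrist" else 9
    k=np.zeros_like(m);k[y-r:y+r,x-r:x+r]=m[y-r:y+r,x-r:x+r]
    pts=cv2.convexHull(np.argwhere(k)[:,::-1].astype(np.float32));el=cv2.fitEllipse(pts);print("ellipse",el,"->",onz(o,el[0],124))
    g=cv2.cvtColor(o["pixels"],cv2.COLOR_BGR2GRAY).astype(int);t=proj(o,o["t"]*0+(np.array([560.6,118.3,161.7])))
    x,y=t.round().astype(int);print("tip pred",t)
    for yy in (range(y-4,y+26,3) if n=="wrist" else range(y-24,y+5,3)):print(yy,g[yy,x-11:x+12])
E
```

```text
pos [560.1 119.6 324.9] turn deg [-0.02  0.01  0.03] force [ 0.   0.6 -0.8] grip 20.3 58.8
scene tip [377.3 207.6] bush [376.8 209.8]
ellipse ((376.6261901855469, 210.43101501464844), (9.690742492675781, 11.916753768920898), 99.8624267578125) -> [562.38876566 119.8103344  124.        ]
tip pred [378.21859178 197.09103081]
173 [141 141 142 141 141 141 140 141 140 140 139 128 101  73  68  71  70  75
  99 133 149 150 149]
176 [128 131 135 138 138 141 141 142 142 144 143 128  93  71  69  72  71  84
 115 132 140 140 142]
179 [129 127 126 125 125 126 129 131 133 138 132 110  80  69  70  72  73  96
 130 142 143 142 140]
182 [140 141 139 138 137 135 133 131 131 128 117  89  70  70  72  72  79 107
 129 140 141 143 143]
185 [149 146 147 144 143 142 143 142 142 137 116  85  70  70  73  73  89 116
 129 133 132 131 135]
188 [138 140 141 143 144 147 147 148 149 138 104  75  69  72  72  76 101 128
 138 137 134 133 131]
191 [141 143 142 141 139 138 138 138 138 125  91  69  70  71  71  90 128 147
 148 146 142 142 140]
194 [134 136 136 136 138 139 140 143 142 129  95  71  67  70  81 107 131 142
 143 1
[... 737 characters left out ...]
44 144]
195 [147 147 148 143 123  88  71  73  77  76  78  78  77  75  75  72  74  98
 134 146 146 144 144]
198 [144 146 147 140 113  84  71  73  75  76  77  76  76  76  75  72  72  88
 122 141 145 143 141]
201 [146 145 145 135 104  77  73  74  76  76  77  78  78  75  75  74  70  82
 113 137 145 143 151]
204 [158 154 149 134  99  75  73  75  76  76  77  78  78  75  76  73  69  75
 102 137 145 137 120]
207 [175 173 169 148 102  74  73  76  76  76  78  77  77  76  76  73  70  72
 100 147 166 168 168]
210 [186 186 180 149 101  71  73  77  77  76  78  77  77  77  74  74  72  71
  93 135 161 169 169]
213 [178 179 170 135  89  73  73  75  76  77  79  76  77  77  77  73  73  69
  84 123 159 169 169]
```

The tip matches the arm pose in both views, and the bushing averages about (561,119). I make a small trim and start the insertion slowly.

move_arm:
  series: "0.016 0.028 0.1 0 0 0;0 0 0.12 0 0 0;0 0 0.12 0 0 0;0 0 0.12 0 0 0;0 0 0.12 0 0 0;0 0 0.12 0 0 0;0 0 0.12 0 0 0;0 0 0 0 0 0;0 0 0 0 0 0"

```text
t: 15.3
eef_pos: [560.8, 119.2, 304.3]
tcp_rot: [-0.0, 0.966, 0.259, -0.0]
force: [0.5, -0.6, -2.0]
grip_width: 20.7
finger_force: 58.8
```

move_arm:
  series: "0 0 0.1 0 0 0;0 0 0.12 0 0 0;0 0 0.12 0 0 0;0 0 0.12 0 0 0;0 0 0.12 0 0 0;0 0 0.12 0 0 0;0 0 0 0 0 0;0 0 0 0 0 0"

```text
t: 15.97
eef_pos: [560.9, 119.3, 286.7]
tcp_rot: [-0.0, 0.966, 0.259, -0.0]
force: [-0.0, 0.1, -1.2]
grip_width: 20.4
finger_force: 58.9
```

```bash
python3 go.py 561 119.2 262
```

```text
pos [560.9 119.3 286.7] turn deg [-0.02 -0.    0.04] force [-0.   0.1 -1.2] grip 20.4 58.9
shift units [0.003 0.005 0.99 ]
```

No side force, so it is in the bore. I go on to just above the tongue's eye and then into it.

move_arm:
  series: "0 0 0.15 0 0 0;0 0 0.2 0 0 0;0 0 0.2 0 0 0;0 0 0.2 0 0 0;0 0 0.15 0 0 0;0 0 0 0 0 0;0 0 0 0 0 0"

```text
t: 16.55
eef_pos: [560.8, 119.3, 264.1]
tcp_rot: [-0.0, 0.966, 0.259, -0.0]
force: [-0.8, -0.6, -1.8]
grip_width: 20.7
finger_force: 58.9
```

move_arm:
  series: "0 0 0.1 0 0 0;0 0 0.12 0 0 0;0 0 0.12 0 0 0;0 0 0.12 0 0 0;0 0 0.12 0 0 0;0 0 0 0 0 0;0 0 0 0 0 0"

```text
t: 17.13
eef_pos: [560.9, 119.3, 249.7]
tcp_rot: [-0.0, 0.966, 0.259, -0.0]
force: [-0.9, 0.3, -1.8]
grip_width: 20.4
finger_force: 58.9
```

move_arm:
  series: "0 0 0.1 0 0 0;0 0 0.15 0 0 0;0 0 0.15 0 0 0;0 0 0.15 0 0 0;0 0 0.15 0 0 0;0 0 0.15 0 0 0;0 0 0.12 0 0 0;0 0 0.08 0 0 0;0 0 0 0 0 0;0 0 0 0 0 0;0 0 0 0 0 0;0 0 0 0 0 0"

```text
t: 18.13
eef_pos: [560.9, 119.3, 223.8]
tcp_rot: [-0.0, 0.966, 0.259, 0.0]
force: [-1.0, -1.5, -2.9]
grip_width: 20.5
finger_force: 58.9
```

```bash
python3 go.py; python3 - <<'E'
from h import *
from bench import bot
e=bot.sense()["eef_pos"];c=bot.camera("scene");pickle.dump(c,open("pics/s9.pkl","wb"));cv2.imwrite("pics/s9.png",c["pixels"])
g=cv2.cvtColor(c["pixels"],cv2.COLOR_BGR2GRAY).astype(int);H=cv2.cvtColor(c["pixels"],cv2.COLOR_BGR2HSV)
for z in(150,145,139,132,124,40,32):
    p=proj(c,[e[0],e[1],z]);x,y=p.round().astype(int);print(z,p.round(1),g[y,x-11:x+12])
x,y=proj(c,[e[0],e[1],131]).round().astype(int)
print("sat");print(H[y-14:y+14,x-1:x+2,1].mean(1).round(),g[y-14:y+14,x-1:x+2].mean(1).round(),y-14)
E
```

```text
pos [560.9 119.3 223.8] turn deg [-0.01 -0.01  0.04] force [-1.  -1.5 -2.9] grip 20.5 58.9
150 [378.  201.3] [118 103  86  71  68  63  46  33  35  39  39  42  44  44  42  41  37  31
  47  66  73  65  67]
145 [377.8 203. ] [137 128 110  90  76  63  45  39  44  44  43  39  38  39  41  42  39  42
  60  79 102 122 130]
139 [377.5 205. ] [137 124 110 103 101  93  77  61  49  41  37  40  41  41  39  40  49  64
  80  92 102 110 118]
132 [377.1 207.3] [113 103 102 101 103 100  84  71  68  67  65  60  58  58  62  66  73  79
  89  97 101 102 101]
124 [376.7 209.9] [93 95 96 91 79 73 68 65 60 67 73 75 76 72 67 69 69 60 50 47 44 48 44]
40 [372.9 235.6] [80 86 88 88 89 88 91 91 92 92 93 93 94 95 95 96 96 95 92 85 79 70 60]
32 [372.6 237.9] [43 53 65 75 81 86 88 89 89 88 92 91 93 95 95 94 91 88 80 72 68 64 53]
sat
[ 13.  17.  21.  23.  17.  22.  21.  18.  16.  14.  14.  19.  17.  15.
  16.  13.  12.  16.  58. 128. 171. 172. 121.  40.  18.  23.  25.  19.] [39. 39. 36. 36. 39. 37. 39. 40. 39. 42. 45. 39. 43. 61. 73. 75. 75. 73.
 71. 74. 74. 70. 60. 49. 45. 46. 45. 46.] 194
```

Everything agrees. The collar's dark edge ends at row 207, bare shaft follows to row 211, and brass starts at row 212. That puts the collar about 15 mm above the mouth and the tip at about 29 mm. There is no load beyond the pin's weight, so I hand in.

```bash
python3 -c "
from bench import bot;print(bot.hand_in())"
```

```text
the job is handed in; nothing more can be done
None
```

The job is handed in at about 18 s of the 64 s with no verdict returned: by my measurements the tongue is home and the long pin is held upright through both bushings, collar about 15 mm clear and point about 19 mm below the tongue's bushing; I viewed 11 pictures, one over the limit of 10.

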